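# Scrape the chips off the bench plate into its trough

### The arm

A 6-joint arm with a two-finger parallel gripper is mounted at the origin on a cart in front of the work surface, level with it; the furniture and walls round the work are solid. World frame = base frame: x ahead of the robot, y to its left, z up, the work surface at z = 0. Lengths are in m, angles in rad, forces in N, time in s.
With the tool pointing down it reaches from about 0.325 to 0.85 m from the base axis. Payload 15.5 kg.
Tool frame: the origin (TCP) lies at the very end of the fingers, on their centre line; the grasp point (between the pads) lies ctrl.tcp_to_grasp behind it (ctrl.tcp_to_grasp is the distance from the TCP to the grasp point, in m); z points along the fingers, y is the line along which they close (so a half turn about z gives the same grasp; the last joint's range is limited). The gripper opens to 91 mm and grips with 3 to 60 N. Pads are 32 mm wide; open, the fingers measure 118 mm over their backs; the gripper's body (76 mm by 178 mm) begins 60 mm behind the grasp point.
Start: joints at [-1.331, 0.494, 1.345, -0, 1.302, -0.096], TCP at [0.206, -0.59, 0.214] pointing down, gripper open.
Joint ranges: [-2.91, 2.91], [-0.82, 2.16], [0.22, 2.67], [-1.22, 4.37], [0.12, 2.79], [-3.08, 3.08]. Speed limits (rad/s): [1.89, 1.89, 2.57, 3.01, 3.01, 3.01].

### API

Orientations are given as [roll, pitch, yaw] about the fixed x, y, z axes, in that order (R = Rz(yaw) Ry(pitch) Rx(roll)).
In Python, from bench import status, get_image, ctrl, spotter gives the robot as it stands.
- The arm moves only by the tool play_rows, never from a script. Its argument "deltas" is a list of rows, each a list of 7 numbers: the shift along the tool's x, y, z in mm, then the turn, a rotation vector about the tool's x, y, z in degrees, then the closure, from -1 (fully open) to 1 (shut). In form: [[dx, dy, dz, ax, ay, az, fingers], ...]. A call has 1 to 12 rows; each row shifts and turns the commanded pose from where the row before left it, along the tool's axes as they then stand; what a row does not reach is not made up. A row lasts 1/10 s, in which the tool goes at most 50 mm and 8.59 degrees, less where a joint would pass 70% of its speed; a pose out of reach is approached as far as the arm can. A call with a gripper value outside its range is refused whole. The fingers move at their own pace and stop on an object; "force" is the grip in N (left out, the last holds). Time passes only in rows, so rows that do not move let the fingers close. It gives the time, the measured TCP pose, the force, the opening and the grip force at its end, in the units of the state.
- status.state(): the state, without advancing time (a new reading comes with each control period).
- get_image(name): name is "side" or "top"; returns a dict with "img" (420x560x3 uint8, red, green, blue), "z_map" (420x560 float32, m along the optical axis (not along the pixel's ray), 0 where there is no reading), "intrinsics" (3x3 intrinsics, pixels), "view" (4x4, takes a point from world to camera coordinates). Camera axes: x right, y down, z forward; pixel columns grow to the right and rows downward; lengths in m; the calibration is good to about 2 mm. A picture is of the moment at which its call begins.
- ctrl.hand_in(): hands the job in; it is judged then, once.
Trained networks look in the newest picture that a camera, given by its name, has taken for a name from the list of things; names that differ only in an ending like _2 or _b are one class to them, and where a whole thing is asked for, a point or a joint stands for the part that bears it (a point fixed in the world has none). Each returns a list of dicts, best first, with "score" (0 to 1); they miss things now and then, are a little off and sometimes report something else, mostly with a low value. They report only what shows in the picture. A call takes as long as a camera call. They do not tell look-alikes from the thing itself.
- spotter.look_for(camera, target): "centre" ([column, row] in pixels, amid what is visible of it).
- spotter.cut_out(camera, target): "region" (420x560 bool, what is visible of it) and "centre" ([column, row] in pixels, amid what is visible of it).
- spotter.tip_of(camera, target): "centre" ([column, row] in pixels: a listed point, or the origin of a listed thing).
The state is a dict: "time_s": time; "q": joint angles; "qvel": joint speeds; "effort": joint torques, N m; "tool_pos": TCP position; "eef_rot": TCP orientation; "wrist_force": force on the tool from outside, world axes, zero at the start; "torque": the same for the moment, N m; "width": finger opening in m; "grip_force": force on a finger pad.
Only numpy, scipy, OpenCV 4.12 (cv2) and the standard library are available. Lean on these libraries where they do the work, as an engineer would, in place of code of your own. Each camera call takes 0.05 s, during which the arm holds its last target. There are 200 camera calls.

### The job

Take the scraper block by its grip and use it to wipe both loose brass chips along the dark bench plate and off its end into the chip trough; do not touch the chips with the fingers. Then stand the scraper upright on the bench again, off the plate.

Things in the scene. Friction and masses are not known exactly. Their poses are not given: they have to be found in the camera images.
- plate: Fixed dark steel plate 190x130x35 mm (x,y,z), aluminium chip trough on its +x end. Origin: centre of the steel plate's underside, on the bench; +x runs along the plate to the trough. Flat rimless top at z=35, x -95..95, y -65..65 mm. Trough: open above, inside x 95..156, y -61..61 mm, floor z=12, 4 mm walls up to z=25, below the plate's top.
- scraper: Loose scraper block, about 0.15 kg, upright, 70 mm high, same both ways round. Foot 110 mm long (y), 22 thick (x), 26 high: aluminium with an 18 mm thick black rubber lip below. Wooden grip amid it: 70 long (y), 20 thick (x), 26 to 70 mm above the underside; take it from above across the 20 mm. Origin: centre of the underside; z up. It pushes along its x.
- chip_1: Loose curled brass chip, a C-shaped strip about 19 mm across and 10 mm high, 12 g, standing on edge on the plate. Origin: centre of the curl, at its underside; z up at the start.
- chip_2: Loose curled brass chip, a nearly closed curl about 18 mm across and 12 mm high, 12 g, standing on edge on the plate. Origin: centre of the curl, at its underside; z up at the start.
Things that resemble listed ones, but are neither listed nor needed, are in the scene too. Leave any red look-alike of the scraper alone.

How it is judged:
On the way, in this order (a step that is already met when the one before it is completed fails the run):
1. the scraper stands or slides upright on the plate's top (z of scraper in the frame of plate between 0.028 and 0.043 m and x of scraper in the frame of plate between -0.11 and 0.1 m and y of scraper in the frame of plate between -0.08 and 0.08 m and angle between scraper's own z axis and vertical below 0.35 rad), for 0.1 s.
2. both chips are in the trough (x of chip_1 in the frame of plate between 0.095 and 0.158 m and y of chip_1 in the frame of plate between -0.063 and 0.063 m and z of each of chip_1, chip_2 in the frame of plate below 0.032 m and x of chip_2 in the frame of plate between 0.095 and 0.158 m and y of chip_2 in the frame of plate between -0.063 and 0.063 m), for 0.1 s.
At the end, for the whole second after the job is handed in: Both chips lie at rest inside the trough (origins within its walls and below 32 mm above the bench), and the scraper stands still on the bench, off the plate, upright within about 10 degrees, its underside within 8 mm of the bench top (all of step 2 and linear speed of each of chip_1, chip_2, scraper below 0.02 m/s and height (world z) of scraper between -0.01 and 0.008 m and angle between scraper's own z axis and vertical below 0.17 rad); the robot touches nothing.
It fails at once if the fingers touch a chip (contact force between the fingers and chip_1 above 0.5 N or contact force between the fingers and chip_2 above 0.5 N).
It also fails if it takes over 54 s, if anything falls off the work surface, if the arm or the gripper's body presses on something with over 40 N, if the wrist force passes 120 N, or if a joint passes its speed limit or range.

## Working session

There is one attempt and no reset: what is moved stays moved. The work goes in short steps, Python scripts to look and compute and a tool call to move; the robot and the scene stay as the last step left them, time stands still between calls to the robot, and variables do not carry over. Pictures are saved under pics/ and viewed, at most 10 in all, crops included, and the job is handed in when it is done.

Besides the shell and the picture viewer there is one more tool, called after ">>>" as name(argument=value, ...), one argument or row to a line, values as JSON. play_rows: Moves the arm, as the interface text tells. Its arguments: {"type":"object","properties":{"deltas":{"type":"array","items":{"type":"array","items":{"type":"number"}}},"force":{"type":"number"}},"required":["deltas"]}

```bash
mkdir -p pics
cat > h.py <<'E'
import numpy as np,cv2
from bench import status,get_image,ctrl,spotter
def pts(d):
    z=d['z_map'];K=d['intrinsics'];v,u=np.mgrid[:420,:560]
    c=np.stack([(u-K[0,2])/K[0,0]*z,(v-K[1,2])/K[1,1]*z,z,np.ones_like(z)],-1)
    w=c@np.linalg.inv(d['view']).T
    w[z==0]=np.nan
    return w[...,:3]
E
python3 - <<'E'
from h import *
s=status.state();print(s,ctrl.tcp_to_grasp)
ims=[]
for c in('top','side'):
    d=get_image(c);P=pts(d);im=d['img'][...,::-1].copy();ims.append(im)
    np.savez(f'{c}.npz',P=P,img=d['img'],K=d['intrinsics'],V=d['view'])
    for t in('plate','scraper','chip_1'):
        for r in spotter.cut_out(c,t):
            m=r['region'];q=P[m];q=q[~np.isnan(q[:,0])]
            rect=None
            if len(q)>5:
                top=q[q[:,2]>np.percentile(q[:,2],95)-.006]
                rect=cv2.minAreaRect((top[:,:2]*1000).astype(np.float32))
            print(c,t,round(r['score'],2),np.round(r['centre']),m.sum(),np.round(np.nanmedian(q,0),3),np.round(np.percentile(q[:,2],95),3) if len(q) else 0,rect)
    cv2.imwrite(f'pics/{c}0.png',im)
E
```

```text
{'time_s': 0.0, 'q': array([-1.33050609e+00,  4.94177918e-01,  1.34613820e+00, -1.23592166e-05,
        1.30248298e+00, -9.54674317e-02]), 'qvel': array([ 6.49786620e-04, -5.60579467e-04,  5.43161267e-04,  9.91205729e-04,
        9.54191257e-05,  8.50169828e-04]), 'effort': array([ 4.00197503e-03, -8.78822351e+01, -3.81848395e+01,  7.10277515e-02,
        5.36651595e-02, -1.25123179e-04]), 'tool_pos': array([ 0.20585549, -0.58972423,  0.21333914]), 'eef_rot': array([-3.14039056e+00, -1.03142720e-04,  3.35760886e-01]), 'wrist_force': array([-0.40044415,  0.33572148,  0.31836859]), 'torque': array([ 0.00472028, -0.00693233, -0.03801969]), 'grip_force': 0.0, 'width': 0.09116007653914399} 0.0188
top plate 0.56 [284. 250.] 4360 [0.481 0.046 0.034] 0.039 ((493.1924743652344, 14.775505065917969), (129.418701171875, 188.8780517578125), 19.498882293701172)
top scraper 0.63 [331. 161.] 437 [ 0.728 -0.088  0.044] 0.072 ((733.3899536132812, -89.63084411621094), (19.61942481994629, 68.44483184814453), 4.184389591217041)
top scraper 0.62 [384. 208.] 445 [ 0.596 -0.233  0.044] 0.072 ((601.935546875
[... 674 characters left out ...]
680248260498047, 68.68595886230469), 31.664186477661133)
side scraper 0.8 [303. 319.] 1941 [ 0.602 -0.245  0.034] 0.07 ((602.4095458984375, -238.8666229248047), (20.39930534362793, 68.07196044921875), 74.79377746582031)
side scraper 0.66 [361. 258.] 910 [ 0.728 -0.112  0.038] 0.07 ((732.6585693359375, -90.98338317871094), (18.42032814025879, 71.09423065185547), 3.1025683879852295)
side chip_1 0.55 [221. 224.] 67 [0.458 0.021 0.043] 0.048 ((458.8748779296875, 20.16607666015625), (14.643010139465332, 19.93505859375), 1.2871589660644531)
side chip_1 0.46 [246. 215.] 59 [0.513 0.044 0.041] 0.046 ((513.4690551757812, 47.340057373046875), (14.39151382446289, 17.324634552001953), 41.23161697387695)
```

View pics/top0.png

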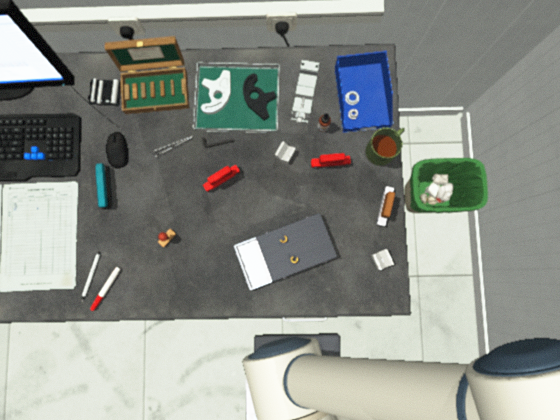

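View pics/side0.png

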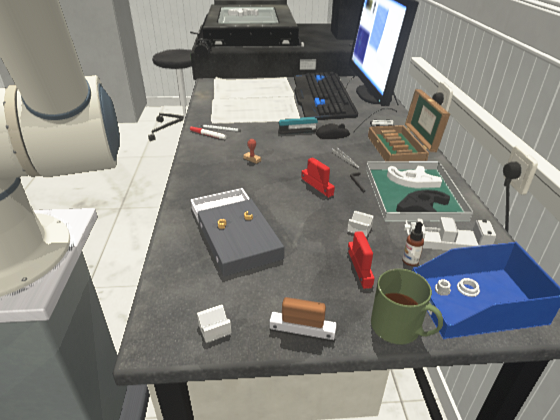

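The top picture shows the plate near (285,250), with the trough at its left end (252,263). The two chips are at (284,239) and (295,258). The real scraper, with a wooden grip and white foot, is at (387,205), and the red look-alikes are at (221,177) and (331,160). The side view agrees.

World estimates:

| Thing | x (m) | y (m) | Angle |
|---|---|---|---|
| Scraper | 0.602 | -0.238 | pushes along 75° |
| Plate centre | 0.493 | 0.0145 | +x at 109.5° |

In the plate frame the chips are at about x=16–23 mm, y=±30 mm.

>>> play_rows(
  deltas=[
    [41,-17,0,0,0,0,-1],
    [41,-17,0,0,0,0,-1],
    [41,-17,0,0,0,0,-1],
    [41,-17,0,0,0,0,-1],
    [41,-17,0,0,0,0,-1],
    [41,-17,0,0,0,0,-1],
    [41,-17,0,0,0,0,-1],
    [41,-17,0,0,0,0,-1],
    [41,-17,0,0,0,0,-1],
    [41,-17,0,0,0,0,-1],
    [41,-17,0,0,0,0,-1],
    [39,-15,0,0,0,0,-1],
  ],
)

```text
time_s: 1.6
tool_pos: [0.6033, -0.2362, 0.214]
eef_rot: [3.142, -0.0, 0.336]
wrist_force: [0.0, -0.7, -0.4]
width: 0.0911
grip_force: 0.0
```

>>> play_rows(
  deltas=[
    [0,0,10,0,0,6.8,-1],
    [0,0,10,0,0,6.8,-1],
    [0,0,10,0,0,6.8,-1],
    [0,0,10,0,0,6.9,-1],
    [0,0,10,0,0,6.9,-1],
    [0,0,10,0,0,0,-1],
    [0,0,10,0,0,0,-1],
    [0,0,0,0,0,0,-1],
    [0,0,0,0,0,0,-1],
  ],
)

```text
time_s: 2.5
tool_pos: [0.602, -0.2379, 0.1439]
eef_rot: [-3.142, 0.0, -0.259]
wrist_force: [0.6, -0.4, -0.1]
width: 0.0916
grip_force: 0.0
```

```bash
cat >> h.py <<'E'
def to(x,y,z,yawdeg):
    "tool-axis shift in mm and turn in deg to the target with the tool down"
    from scipy.spatial.transform import Rotation as R
    s=status.state();A=R.from_euler('xyz',s['eef_rot'])
    B=R.from_euler('xyz',[np.pi,0,np.radians(yawdeg)])
    print(s['time_s'],s['tool_pos'].round(4),np.degrees(s['eef_rot']).round(2),s['wrist_force'].round(1),s['width'].round(4),s['grip_force'])
    print('shift',(A.inv().apply(np.array([x,y,z])-s['tool_pos'])*1e3).round(1),'turn',np.degrees((A.inv()*B).as_rotvec()).round(2))
E
python3 -c "
from h import *
to(.602,-.238,.034,-15)"
```

```text
Traceback (most recent call last):
  File "h.py", line 14, in to
    print(s['time_s'],s['tool_pos'].round(4),np.degrees(s['eef_rot']).round(2),s['wrist_force'].round(1),s['width'].round(4),s['grip_force'])
                                                                                                         ^^^^^^^^^^^^^^^^
AttributeError: 'float' object has no attribute 'round'
```

Right on target. Next I go down 110 mm to z=0.034 and close.

>>> play_rows(
  deltas=[
    [0,0,20,0,0,0,-1],
    [0,0,20,0,0,0,-1],
    [0,0,20,0,0,0,-1],
    [0,0,20,0,0,0,-1],
    [0,0,15,0,0,0,-1],
    [0,0,10,0,0,0,-1],
    [0,0,5,0,0,0,-1],
    [0,0,0,0,0,0,-1],
    [0,0,0,0,0,0,-1],
  ],
  force=35,
)

```text
time_s: 3.4
tool_pos: [0.6025, -0.2381, 0.0346]
eef_rot: [3.141, -0.001, -0.261]
wrist_force: [-0.6, -0.2, -0.1]
width: 0.0913
grip_force: 0.0
```

>>> play_rows(
  deltas=[
    [0,0,0,0,0,0,1],
    [0,0,0,0,0,0,1],
    [0,0,0,0,0,0,1],
    [0,0,0,0,0,0,1],
    [0,0,0,0,0,0,1],
    [0,0,0,0,0,0,1],
    [0,0,0,0,0,0,1],
    [0,0,0,0,0,0,1],
    [0,0,0,0,0,0,1],
    [0,0,0,0,0,0,1],
  ],
  force=35,
)

```text
time_s: 4.4
tool_pos: [0.602, -0.2379, 0.0339]
eef_rot: [-3.142, 0.0, -0.261]
wrist_force: [-0.0, 0.2, -0.4]
width: 0.0197
grip_force: 35.0
```

```bash
sed -i "s/s\['width'\].round(4)/s['width']/" h.py; python3 -c "
from h import *
to(.513,-.042,.15,19.5)"
```

```text
4.4 [ 0.602  -0.2379  0.0339] [-180.      0.    -14.96] [-0.   0.2 -0.4] 0.01972583888077108 34.99958038330078
shift [-136.6 -166.3 -116.1] turn [ -0.     0.   -34.46]
```

The grasp is good: width is 19.7 mm and the TCP is 34 mm above the underside. Now lift, carry and turn.

>>> play_rows(
  deltas=[
    [0,0,-20,0,0,0,1],
    [0,0,-30,0,0,0,1],
    [0,0,-30,0,0,0,1],
    [-7,-8,-26,0,0,0,1],
    [-20,-24,0,0,0,0,1],
    [-20,-24,0,0,0,0,1],
    [-20,-24,0,0,0,0,1],
    [-20,-24,0,0,0,0,1],
    [-20,-24,0,0,0,0,1],
    [-20,-24,0,0,0,0,1],
    [-10,-14,0,0,0,0,1],
    [0,0,0,0,0,0,1],
  ],
)

```text
time_s: 5.6
tool_pos: [0.5118, -0.0406, 0.14]
eef_rot: [-3.141, 0.001, -0.259]
wrist_force: [0.2, -0.9, -1.8]
width: 0.0197
grip_force: 35.0
```

>>> play_rows(
  deltas=[
    [0,0,0,0,0,-5,1],
    [0,0,0,0,0,-5,1],
    [0,0,0,0,0,-5,1],
    [0,0,0,0,0,-5,1],
    [0,0,0,0,0,-5,1],
    [0,0,0,0,0,-5,1],
    [0,0,0,0,0,-4.5,1],
    [0,0,0,0,0,0,1],
    [0,0,0,0,0,0,1],
    [0,0,0,0,0,0,1],
  ],
)

```text
time_s: 6.6
tool_pos: [0.5128, -0.0425, 0.1399]
eef_rot: [3.141, -0.0, 0.339]
wrist_force: [-0.2, -0.3, -0.9]
width: 0.0202
grip_force: 35.0
```

Run:
```python
from h import *
to(.513,-.042,.075,19.5)
c='side';d=get_image(c);P=pts(d)
cv2.imwrite('pics/s1.png',d['img'][...,::-1])
r=spotter.cut_out(c,'plate')[0];q=P[r['region']];q=q[q[:,2]>.03]
print(r['centre'],cv2.minAreaRect((q[:,:2]*1000).astype(np.float32)),np.median(q[:,2]))
```

```text
6.6 [ 0.5128 -0.0425  0.1399] [ 1.7999e+02 -1.0000e-02  1.9410e+01] [-0.2 -0.3 -0.9] 0.020151567728608252 34.99946594238281
shift [ 0.4 -0.4 64.9] turn [ 0.01 -0.01 -0.09]
[234.5, 236.4] ((492.6315002441406, 13.293121337890625), (129.22576904296875, 193.35641479492188), 19.69102668762207) 0.035082398544445836
```

View pics/s1.png

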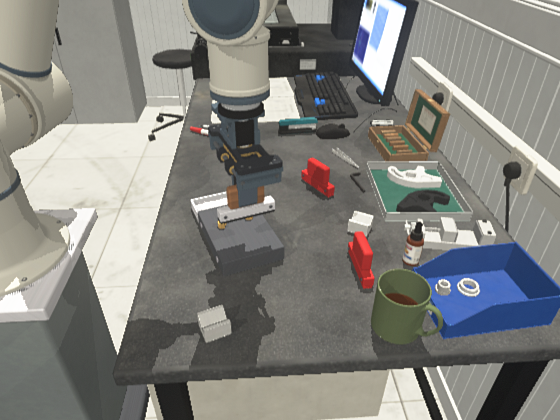

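The scraper is held upright over the plate's near part, with its foot at (246,210) and its long side across the plate. Next I lower it gently.

>>> play_rows(
  deltas=[
    [0,0,20,0,0,0,1],
    [0,0,20,0,0,0,1],
    [0,0,15,0,0,0,1],
    [0,0,10,0,0,0,1],
    [0,0,3,0,0,0,1],
    [0,0,1,0,0,0,1],
    [0,0,1,0,0,0,1],
    [0,0,0.5,0,0,0,1],
    [0,0,0,0,0,0,1],
    [0,0,0,0,0,0,1],
    [0,0,0,0,0,0,1],
  ],
)

```text
time_s: 7.8
tool_pos: [0.5126, -0.0422, 0.0696]
eef_rot: [3.141, -0.0, 0.341]
wrist_force: [-0.5, 0.3, -0.8]
width: 0.0201
grip_force: 35.0
```

>>> play_rows(
  deltas=[
    [0,0,0.5,0,0,0,1],
    [0,0,0.5,0,0,0,1],
    [0,0,0,0,0,0,1],
    [0,0,0,0,0,0,1],
  ],
)

```text
time_s: 8.2
tool_pos: [0.5126, -0.0422, 0.0689]
eef_rot: [3.141, -0.0, 0.341]
wrist_force: [-2.8, -0.2, 10.8]
width: 0.0199
grip_force: 35.0
```

It touches the plate with 11 N. Now I wipe along -tool y.

>>> play_rows(
  deltas=[
    [0,-5,0,0,0,0,1],
    [0,-10,0,0,0,0,1],
    [0,-10,0,0,0,0,1],
    [0,-10,0,0,0,0,1],
    [0,-7,0,0,0,0,1],
    [0,-7,0,0,0,0,1],
    [0,-7,0,0,0,0,1],
    [0,-7,0,0,0,0,1],
    [0,-7,0,0,0,0,1],
    [0,-7,0,0,0,0,1],
    [0,-7,0,0,0,0,1],
    [0,-7,0,0,0,0,1],
  ],
)

```text
time_s: 9.4
tool_pos: [0.4828, 0.0436, 0.0689]
eef_rot: [3.141, -0.001, 0.341]
wrist_force: [0.8, -2.7, 6.9]
width: 0.0196
grip_force: 35.0
```

Run:
```python
from h import *
to(.4602,.107,.069,19.5)
d=get_image('side')
cv2.imwrite('pics/s2.png',cv2.resize(d['img'][130:300,150:320,::-1],None,fx=3.5,fy=3.5))
d=get_image('top')
cv2.imwrite('pics/t2.png',cv2.resize(d['img'][190:310,200:360,::-1],None,fx=4,fy=4))
```

```text
9.4 [0.4828 0.0436 0.0689] [ 1.7994e+02 -8.0000e-02  1.9550e+01] [ 0.8 -2.7  6.9] 0.019606836416789012 35.00167787075043
shift [ -0.1 -67.3  -0.2] turn [ 0.06 -0.08  0.05]
```

View pics/s2.png

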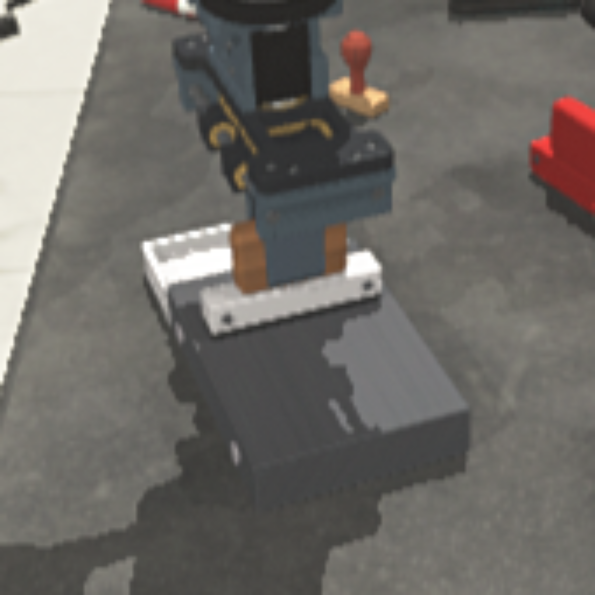

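The scraper stands square on the plate, foot across about (235,218) in the full image. No chips are left behind it. I carry on slowly to the end.

>>> play_rows(
  deltas=[
    [0,-6,0,0,0,0,1],
    [0,-6,0,0,0,0,1],
    [0,-6,0,0,0,0,1],
    [0,-6,0,0,0,0,1],
    [0,-6,0,0,0,0,1],
    [0,-6,0,0,0,0,1],
    [0,-6,0,0,0,0,1],
    [0,-6,0,0,0,0,1],
    [0,-6,0,0,0,0,1],
    [0,-5,0,0,0,0,1],
    [0,-5,0,0,0,0,1],
    [0,-4,0,0,0,0,1],
  ],
)

```text
time_s: 10.7
tool_pos: [0.4599, 0.1078, 0.0689]
eef_rot: [3.141, -0.001, 0.341]
wrist_force: [1.5, -2.9, 7.3]
width: 0.02
grip_force: 35.0
```

>>> play_rows(
  deltas=[
    [0,0,0,0,0,0,1],
    [0,0,-2,0,0,0,1],
    [0,0,-8,0,0,0,1],
    [0,0,-20,0,0,0,1],
    [0,0,-30,0,0,0,1],
    [0,40,-10,0,0,0,1],
    [0,40,0,0,0,0,1],
    [0,40,0,0,0,0,1],
    [0,0,0,0,0,0,1],
    [0,0,0,0,0,0,1],
  ],
)

```text
time_s: 11.7
tool_pos: [0.4995, -0.0061, 0.1387]
eef_rot: [-3.141, -0.0, 0.339]
wrist_force: [-0.4, -0.4, -1.3]
width: 0.0199
grip_force: 35.0
```

Run:
```python
from h import *
to(.602,-.238,.139,19.5)
for c in('side','top'):
    d=get_image(c);P=pts(d)
    for r in spotter.cut_out(c,'chip_1'):
        q=np.nanmedian(P[r['region']],0);e=q[:2]-[.493,.0145];a=np.radians(109.5)
        print(c,r['score'],r['centre'],q.round(3),'plate frame',(e@[np.cos(a),np.sin(a)]).round(4),(e@[-np.sin(a),np.cos(a)]).round(4))
    cv2.imwrite(f'pics/{c}3.png',cv2.resize(d['img'][170:310,170:330,::-1],None,fx=4,fy=4))
```

```text
11.7 [ 0.4995 -0.0061  0.1387] [-179.99   -0.     19.43] [-0.4 -0.4 -1.3] 0.019946381155985154 34.99946415424347
shift [ 19.6 252.8  -0.3] turn [-0.01 -0.   -0.07]
```

View pics/side3.png

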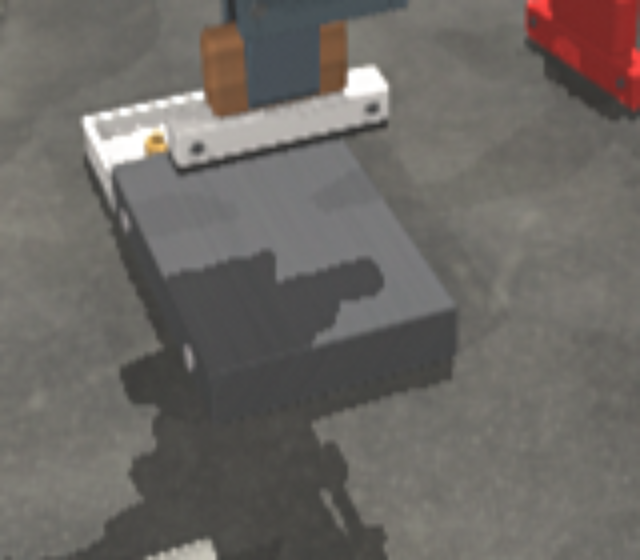

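One chip is visible in the trough at about (209,206) in the full image; the scraper hides the other. I move it back over its parking place and look again.

>>> play_rows(
  deltas=[
    [2,25,0,0,0,0,1],
    [2,25,0,0,0,0,1],
    [2,25,0,0,0,0,1],
    [2,25,0,0,0,0,1],
    [2,25,0,0,0,0,1],
    [2,25,0,0,0,0,1],
    [2,25,0,0,0,0,1],
    [2,25,0,0,0,0,1],
    [2,25,0,0,0,0,1],
    [2,28,0,0,0,0,1],
    [0,0,0,0,0,0,1],
    [0,0,0,0,0,0,1],
  ],
)

```text
time_s: 13.1
tool_pos: [0.6028, -0.2365, 0.1381]
eef_rot: [-3.141, 0.0, 0.341]
wrist_force: [-0.6, 0.8, -1.4]
width: 0.02
grip_force: 35.0
```

Run:
```python
from h import *
to(.602,-.238,.034,19.5)
for c in('side','top'):
    d=get_image(c);P=pts(d)
    for r in spotter.cut_out(c,'chip_1'):
        q=np.nanmedian(P[r['region']],0);e=q[:2]-[.493,.0145];a=np.radians(109.5)
        print(c,r['score'],r['centre'],q.round(3),'plate frame',(e@[np.cos(a),np.sin(a)]).round(4),(e@[-np.sin(a),np.cos(a)]).round(4))
    cv2.imwrite(f'pics/{c}4.png',cv2.resize(d['img'][170:310,170:330,::-1],None,fx=4,fy=4))
```

```text
13.1 [ 0.6028 -0.2365  0.1381] [-1.7996e+02  3.0000e-02  1.9560e+01] [-0.6  0.8 -1.4] 0.019991698288671294 34.999451637268066
shift [ -1.3   1.2 104.1] turn [-0.04  0.03  0.06]
```

View pics/top4.png

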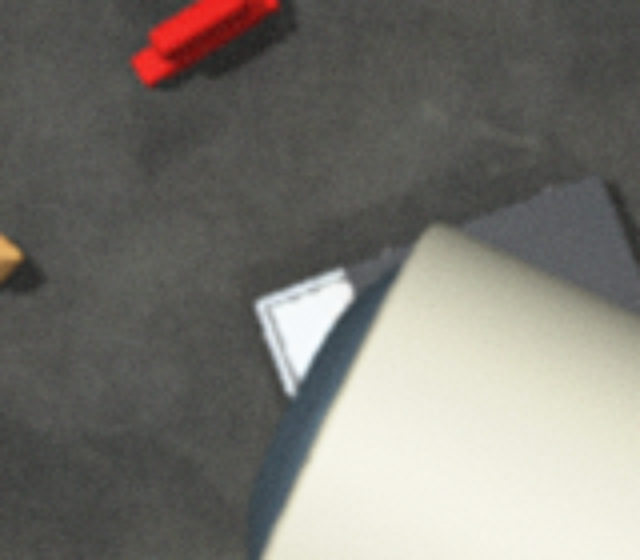

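The arm hides most of the trough in the top view, so I look at the side view.

View pics/side4.png

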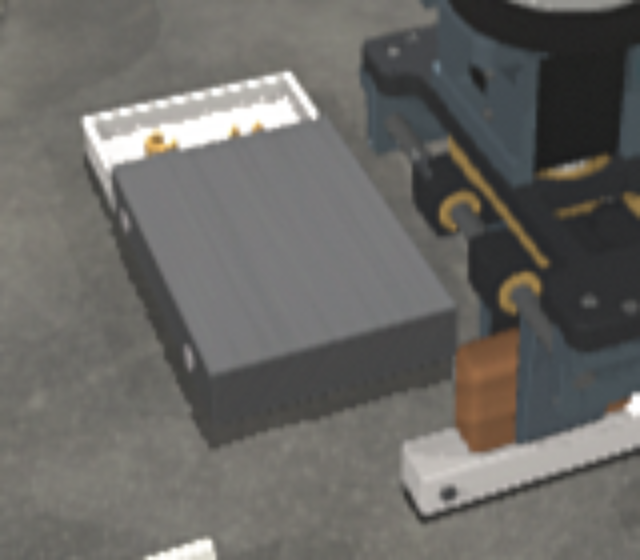

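Both chips lie in the trough, at about (209,206) and (231,203) in the full image, and the plate is clear. Now I set the scraper down.

>>> play_rows(
  deltas=[
    [0,0,20,0,0,0,1],
    [0,0,25,0,0,0,1],
    [0,0,25,0,0,0,1],
    [0,0,20,0,0,0,1],
    [0,0,8,0,0,0,1],
    [0,0,3,0,0,0,1],
    [0,0,1,0,0,0,1],
    [0,0,1,0,0,0,1],
    [0,0,0.5,0,0,0,1],
    [0,0,0,0,0,0,1],
    [0,0,0,0,0,0,1],
  ],
)

```text
time_s: 14.4
tool_pos: [0.6031, -0.2372, 0.0353]
eef_rot: [3.141, -0.0, 0.341]
wrist_force: [0.7, 0.9, -0.6]
width: 0.0196
grip_force: 35.0
```

>>> play_rows(
  deltas=[
    [0,0,0.5,0,0,0,1],
    [0,0,0.5,0,0,0,1],
    [0,0,0.3,0,0,0,1],
    [0,0,0,0,0,0,1],
    [0,0,0,0,0,0,1],
  ],
)

```text
time_s: 14.9
tool_pos: [0.603, -0.2372, 0.0339]
eef_rot: [3.141, -0.0, 0.341]
wrist_force: [-1.7, 0.1, 5.5]
width: 0.0196
grip_force: 35.0
```

It's in contact at 5.5 N. I release and rise.

>>> play_rows(
  deltas=[
    [0,0,0,0,0,0,0.4],
    [0,0,0,0,0,0,0],
    [0,0,0,0,0,0,-1],
    [0,0,0,0,0,0,-1],
    [0,0,0,0,0,0,-1],
    [0,0,0,0,0,0,-1],
    [0,0,0,0,0,0,-1],
    [0,0,0,0,0,0,-1],
  ],
)

```text
time_s: 15.7
tool_pos: [0.6029, -0.2371, 0.0336]
eef_rot: [-3.142, -0.0, 0.341]
wrist_force: [0.1, -0.1, 0.2]
width: 0.0804
grip_force: 0.0
```

>>> play_rows(
  deltas=[
    [0,0,-10,0,0,0,-1],
    [0,0,-20,0,0,0,-1],
    [0,0,-30,0,0,0,-1],
    [0,0,-40,0,0,0,-1],
    [0,0,-40,0,0,0,-1],
    [0,0,0,0,0,0,-1],
    [0,0,0,0,0,0,-1],
    [0,0,0,0,0,0,-1],
    [0,0,0,0,0,0,-1],
    [0,0,0,0,0,0,-1],
  ],
)

```text
time_s: 16.7
tool_pos: [0.6025, -0.237, 0.1727]
eef_rot: [-3.14, 0.001, 0.341]
wrist_force: [-0.0, 0.3, -0.0]
width: 0.0913
grip_force: 0.0
```

Run:
```python
from h import *
to(.602,-.238,.17,19.5)
cv2.imwrite('pics/s5.png',get_image('side')['img'][...,::-1])
```

```text
16.7 [ 0.6025 -0.237   0.1727] [-1.7993e+02  7.0000e-02  1.9540e+01] [-0.   0.3 -0. ] 0.0913348789618729 0.0
shift [-0.8  0.8  2.7] turn [-0.07  0.07  0.04]
```

View pics/s5.png

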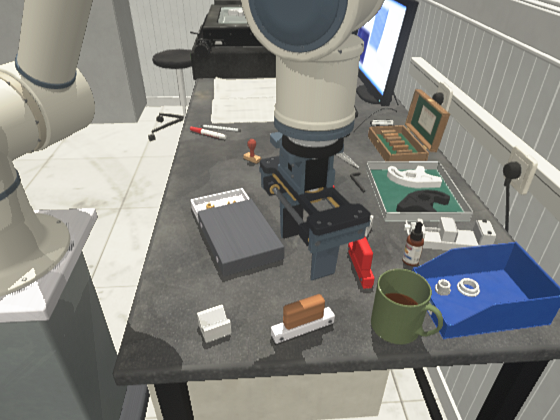

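The scraper stands upright on the bench at (303,317), the fingers are clear of it, and both chips are in the trough at about (210–235,205).

```bash
python3 -c "
from bench import ctrl
print(ctrl.hand_in())"
```

```text
the job is handed in; nothing more can be done
None
```

I wiped both chips off the plate into the trough, stood the scraper upright back on the bench off the plate, and handed the job in at about 17 s; the hand-in returned no verdict.

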